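# Draw the palette knife out of the chocolate presentation case

### The job

Open the lid of the chocolate presentation case all the way back until it rests on its stop. The palette knife inside is longer than the opening left by the praline deck, so tilt it handle-end up and draw it out diagonally, handle first. Finish still holding the knife steady in the gripper, all of it at least 5 cm higher than the case's walls and touching nothing else, with the lid still open and the dome, gift box and tin left standing where they were.

Things in the scene. Friction and masses are not known exactly. Their poses are not given: they have to be found in the camera images.
- case: dark brown open-topped case, fixed, 180 (its x) by 340 (its y) by 72 high, walls and floor 6 thick. Origin: centre of its underside; -x is its front, towards the robot. Inside, a fixed white deck with pralines (up to z 68) covers the -y end (robot's right) over the full width from the wall to y = -40, z 52 (underside) to 57. The rest, y -40 to +164, is open down to the floor at z 6
- opening (a point): centre of the free opening (204 along case y, 168 along case x), at the height of the case's rim (z = 72 of the case)
- lid (a joint): hinge of the cream-coloured lid, rad: 0 closed, grows as it opens up and away from the robot, 2.2 = resting on its stop. The hinge runs along the case's y at the far (+x) top rim. The lid (180 by 340 by 6, about 0.2 kg) swings freely: it falls shut below about 1.5 and falls open onto the stop beyond about 1.7
- lid_hinge (a point): point on the hinge axis, middle of the far top rim; its axes turn with the lid and equal the case's when it is shut
- lid_handle (a point): middle of the brass knob on the lid: a disc 28 across, 27 to 43 above the lid's top face, on a thin stem; lid shut, this point is 150 nearer the front than the hinge and 41 above it, 35 above the lid's top face. The disc can turn between finger pads as the lid swings. Once the lid is up, the knob is on its far side. Axes turn with the lid
- knife: palette knife, loose, 270 long along its y, about 0.12 kg, flat on the case floor, blade under the deck, handle (+y) in the opening. Red wooden handle 22 wide (x), 22 high, y +20 to +135; steel blade 30 wide, 4 thick, y -135 to +8, flush with the flat underside; brass neck between. Origin: in the underside at mid-length, z up
- knife_grip (a point): in the middle of the handle's section, 70 from the knife's origin towards the handle end, 11 above the underside
- knife_tip (a point): tip of the blade (y = -135, z = 2 of the knife)
- knife_end (a point): end of the handle (y = +135, z = 11 of the knife)
- dome: glass dome over a chocolate on a black base, 116 diameter, 140 high, standing beyond the case's deck end; origin at the centre of its underside
- gift: orange gift box with red ribbon, 85 by 65 by 50 high (bow up to 69), standing beyond the case's +y end; origin at the centre of its underside
- tin: gold round tin with dark brown cover, 70 diameter, 56 high, standing beyond the case's +y end; origin at the centre of its underside
There are look-alikes about, which are no part of the job. Several things look just like the tin: the one meant starts farthest to the robot's left.

How it is judged:
On the way, in this order (a step that is already met when the one before it is completed fails the run):
1. the lid is opened back onto its stop, the knife still lying in the case (value of joint lid above 2.12 rad and z of knife_end in the frame of case below 0.06 m), for 0.2 s.
2. the knife is tilted: its handle end above the rim while the blade tip is still lower than the rim inside the case (z of knife_end in the frame of case above 0.08 m and z of knife_tip in the frame of case below 0.07 m), for 0.1 s.
At the end, for the whole second after the job is handed in: The lid rests on its stop (over 2.12 rad); both ends of the knife are more than 0.12 m above the table (5 cm over the case's 72 mm walls); the fingers hold it (over 1 N) and it touches neither case, lid, dome, gift box nor tin; it is still (under 0.03 m/s and 0.3 rad/s) (value of joint lid above 2.12 rad and height (world z) of each of knife_tip, knife_end above 0.12 m and contact force between knife and the fingers above 1 N and contact force between knife and case below 0.1 N and contact force between knife and dome below 0.1 N and contact force between knife and gift below 0.1 N and contact force between knife and tin below 0.1 N and linear speed of knife below 0.03 m/s and angular speed of knife below 0.3 rad/s); the arm keeps its last pose, push and grip.
It fails at once if the dome, gift box or tin is moved more than 25 mm or tipped (distance of any of dome, gift, tin from where it was at the start of the episode above 0.025 m or angle between any of dome, gift, tin's own z axis and vertical above 0.4 rad).
It also fails if it takes over 58 s, if anything falls off the work surface, if the arm or the gripper's body presses on something with over 40 N, if the wrist force passes 120 N, or if a joint passes its speed limit or range.

### The arm

A 6-joint arm with a two-finger parallel gripper is mounted at the origin on the work surface. World frame = base frame: x ahead of the robot, y to its left, z up, the work surface at z = 0. Lengths are in m, angles in rad, forces in N, time in s.
With the tool pointing down it reaches from about 0.4 to 0.825 m from the base axis. Payload 7 kg.
Tool frame: the origin (TCP) lies midway between the tips of the shut fingers; the grasp point (between the pads) lies 19 mm behind it (grip_point_offset is the distance from the TCP to the grasp point, in m); z points along the fingers, y is the line along which they close (so a half turn about z gives the same grasp; the last joint's range is limited). The gripper opens to 88 mm and grips with 3 to 60 N. Pads are 19 mm wide; open, the fingers measure 130 mm over their backs; the gripper's body (78 mm by 193 mm) begins 47 mm behind the grasp point.
Start: joints at [1.456, 0.359, 0.012, 0, -1.224, -0.288], TCP at [0.265, 0.621, 0.227] pointing down, gripper open.
Joint ranges: [-3.07, 3.07], [-1.43, 2.12], [-1.02, 1.25], [-3.03, 1.67], [-3.05, -0], [-3.03, 3.03]. Speed limits (rad/s): [2.39, 2.39, 3.01, 3.14, 3.14, 3.14].

### API

Orientations are given as [roll, pitch, yaw] about the fixed x, y, z axes, in that order (R = Rz(yaw) Ry(pitch) Rx(roll)).
In Python, from station import get_state, grab_frame, camera_params, job_done, grip_point_offset gives the robot as it stands.
- The arm moves only by the shell command python3 -m creep 'ROWS' [FORCE]. ROWS is JSON, a list that holds one entry, the list of rows, each a list of 7 numbers: the finger opening in cm, from 0 to 8.76, then the shift along the tool's x, y, z in cm, then the turn, a rotation vector about the tool's x, y, z in rad. In form: [[[fingers, tx, ty, tz, wx, wy, wz], ...]]. A call has 1 to 20 rows; each row is the pose to reach, as a shift and turn from the pose commanded when the call began, along the tool's axes at that moment; what a row does not reach only later rows make up. A row lasts 1/8 s, in which the tool goes at most 62.5 mm and 10.7 degrees, less where a joint would pass 70% of its speed; a pose out of reach is approached as far as the arm can. A call with a gripper value outside its range is refused whole. The fingers move at their own pace and stop on an object; FORCE is the grip in N (left out, the last holds). Time passes only in rows, so rows that repeat a pose let the fingers close. It gives the time, the measured TCP pose, the force, the opening and the grip force at its end, in the units of the state.
- get_state(): the state, without advancing time (a new reading comes with each control period).
- grab_frame(name): name is "scene" or "side" or "wrist"; returns the picture (400x640x3 uint8, blue, green, red); there is no depth.
- camera_params(name): a dict with "vertical_fov" (degrees; the focal length in pixels is half the picture's height over the tangent of half this angle, whatever the lens; pixels are square), "cx", "cy" (the principal point, pixels), "view" (4x4, takes a point from world to camera coordinates). Camera axes: x right, y down, z forward; pixel columns grow to the right and rows downward; lengths in m; the calibration is good to about 2 mm. A picture is of the moment at which its call begins: read the wrist's pose just before it. camera_params takes no time and is no camera call; for the wrist camera it gives the pose at the moment of the call.
- job_done(): hands the job in; it is judged then, once.
The state is a dict: "t": time; "q": joint angles; "qd": joint speeds; "joint_efforts": joint torques, N m; "eef_pos": TCP position; "ee_rot": TCP orientation; "force": force on the tool from outside, world axes, zero at the start; "moment": the same for the moment, N m; "width": finger opening in m; "gripper_force": force on a finger pad.
Only numpy, scipy, OpenCV 4.12 (cv2) and the standard library are available. Lean on these libraries where they do the work, as an engineer would, in place of code of your own. Each camera call takes 0.05 s, during which the arm holds its last target. There are 200 camera calls.

## Working session

There is one attempt and no reset: what is moved stays moved. The work goes in short steps, Python scripts to look and compute and a shell command to move; the robot and the scene stay as the last step left them, time stands still between calls to the robot, and variables do not carry over. Pictures are saved under pics/ and viewed, at most 12 in all, crops included, and the job is handed in when it is done.

```bash
ls; mkdir -p pics
python3 - <<'E'
from station import *
import cv2,numpy as np
np.set_printoptions(precision=3,suppress=True)
s=get_state();print(s,grip_point_offset if not callable(grip_point_offset) else grip_point_offset())
for n in("scene","side"):
    f=grab_frame(n);cv2.imwrite(f"pics/{n}0.png",f);c=camera_params(n);print(n,c['vertical_fov'],c['cx'],c['cy']);print(np.array(c['view']))
E
```

```text
pics
{'t': 0.0, 'q': array([ 1.456,  0.359,  0.011, -0.   , -1.224, -0.288]), 'qd': array([ 0.001,  0.002,  0.   , -0.001, -0.002,  0.   ]), 'joint_efforts': array([  0.001, -58.272,  29.306,   6.997,   0.007,  -0.   ]), 'eef_pos': array([0.264, 0.621, 0.226]), 'ee_rot': array([ 3.14 , -0.   , -0.403]), 'force': array([-0.006, -0.279,  0.315]), 'moment': array([ 0.003, -0.023,  0.032]), 'gripper_force': 0.0, 'width': 0.0874572296027515} 0.0188
scene 45.140243963147086 315.3493732968684 200.31060109879144
[[-0.884  0.466 -0.02   0.544]
 [ 0.332  0.597 -0.73  -0.158]
 [-0.328 -0.652 -0.683  1.57 ]
 [ 0.     0.     0.     1.   ]]
side 56.3569778446788 317.37978320875465 202.14419813890768
[[-0.78  -0.625  0.011  0.518]
 [-0.461  0.563 -0.686  0.335]
 [ 0.423 -0.54  -0.727  0.866]
 [ 0.     0.     0.     1.   ]]
```

View pics/scene0.png

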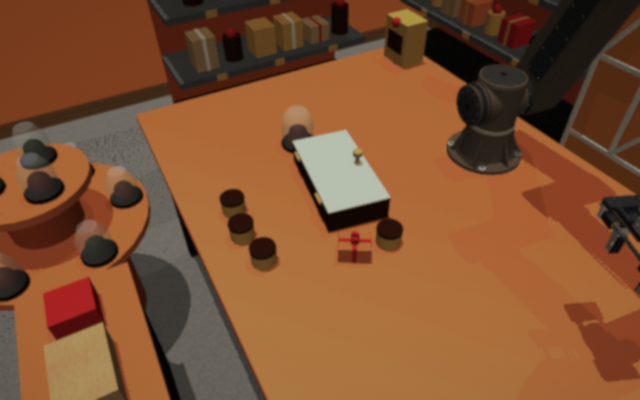

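View pics/side0.png

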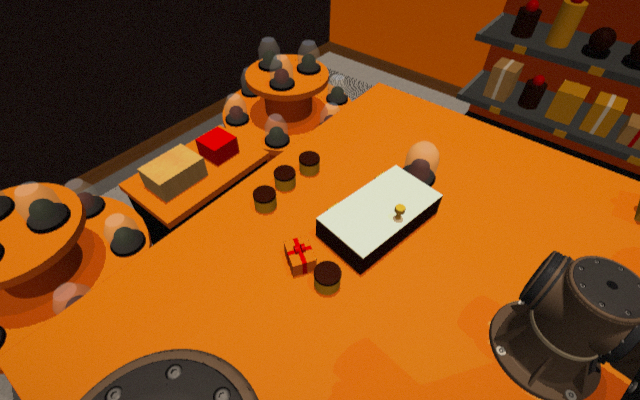

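The scene view shows the shut cream lid with corners near (295,155), (348,132), (387,200), (333,222), and the brass knob at (357,155). The dome is at (297,125) and the gift at (355,247). Tin candidates are (389,234), (233,202), (241,229) and (262,253). In the side view the lid is centred at (380,213), the knob is at (400,209), the gift at (300,255), and the tins at (327,277), (264,197), (285,177) and (309,162).

```bash
cat > h.py <<'E'
from station import *
import cv2,numpy as np
from scipy.spatial.transform import Rotation as R
np.set_printoptions(precision=4,suppress=True)
def cam(n):
    c=camera_params(n);f=200/np.tan(np.radians(c['vertical_fov'])/2);return f,c['cx'],c['cy'],np.array(c['view'])
def ray(n,px,c=None):
    f,cx,cy,V=c or cam(n);Rm,t=V[:3,:3],V[:3,3]
    d=Rm.T@np.array([(px[0]-cx)/f,(px[1]-cy)/f,1]);return -Rm.T@t,d/np.linalg.norm(d)
def plane(n,px,z,c=None):
    o,d=ray(n,px,c);return o+d*(z-o[2])/d[2]
def tri(*rs):
    A=sum(np.eye(3)-np.outer(d,d) for o,d in rs);b=sum((np.eye(3)-np.outer(d,d))@o for o,d in rs);return np.linalg.solve(A,b)
def proj(n,p,c=None):
    f,cx,cy,V=c or cam(n);q=V[:3,:3]@p+V[:3,3];return np.array([f*q[0]/q[2]+cx,f*q[1]/q[2]+cy])
def pose():
    s=get_state();return np.array(s['eef_pos']),R.from_euler('xyz',s['ee_rot'])
E
python3 - <<'E'
from h import *
for n,seed in(("scene",(335,180)),("side",(370,215))):
    f=cv2.imread(f"pics/{n}0.png");print(n,f[seed[1],seed[0]])
    hsv=cv2.cvtColor(f,cv2.COLOR_BGR2HSV)
    m=((hsv[...,1]<80)&(hsv[...,2]>110)).astype(np.uint8)
    k,l=cv2.connectedComponents(m);m=(l==l[seed[1],seed[0]]).astype(np.uint8)
    c=max(cv2.findContours(m,0,2)[0],key=cv2.contourArea);h=cv2.convexHull(c)
    # min-area quad via approx
    for e in np.linspace(2,15,40):
        a=cv2.approxPolyDP(h,e,True)
        if len(a)==4:break
    P=np.array([plane(n,p[0],.078) for p in a]);print(a[:,0].tolist(),'\n',P[:,:2],P.mean(0))
    q=cv2.minAreaRect(np.array([plane(n,p[0],.078)[:2]*1000 for p in h],np.float32));print(q)
T={"scene":[(389,228),(232,197),(240,223),(262,247)],"side":[(327,270),(264,191),(285,171),(309,157)]}
for n in T:print(n,[plane(n,p,.056)[:2] for p in T[n]])
print('knob',tri(ray("scene",(357,153)),ray("side",(400,209))))
print('gift',tri(ray("scene",(355,240)),ray("side",(299,248))))
print('dome',plane("scene",(296,143),.01),plane("side",(420,180),.01))
E
```

```text
scene [173 190 182]
[[346, 130], [389, 198], [328, 212], [293, 140]] 
 [[ 0.3812 -0.2291]
 [ 0.4419  0.1036]
 [ 0.6127  0.0709]
 [ 0.5531 -0.2638]] [ 0.4972 -0.0796  0.078 ]
((497.6784362792969, -80.80284118652344), (345.51068115234375, 181.58460998535156), 80.48086547851562)
side [201 223 221]
[[442, 195], [364, 257], [317, 219], [395, 165]] 
 [[ 0.3798 -0.2272]
 [ 0.4347  0.1   ]
 [ 0.6052  0.0765]
 [ 0.5551 -0.2556]] [ 0.4937 -0.0766  0.078 ]
((495.2760009765625, -77.94146728515625), (342.6901550292969, 179.8595733642578), 80.3622817993164)
scene [array([0.4917, 0.1802]), array([ 0.8087, -0.132 ]), array([ 0.8262, -0.0254]), array([0.8083, 0.0809])]
side [array([0.4917, 0.1774]), array([0.8107, 0.0759]), array([ 0.8223, -0.0312]), array([ 0.8074, -0.1332])]
knob [ 0.4369 -0.0723  0.1104]
gift [0.5904 0.1712 0.0552]
dome [ 0.5138 -0.3299  0.01  ] [ 0.484  -0.3179  0.01  ]
```

Candidates for the knob in the scene view are the brass disc on the lid at (357,155), the brass fittings on the case edge at (297,155) and (318,198), and the gold tins at (389,234), (233,202), (241,229) and (262,253). I choose (357,155): it stands on the lid's front half, and the triangulation matches the nominal knob position. The tin to protect is the one at (389,234), world y≈0.18, farthest left.

```bash
cat >> h.py <<'E'
YAW=-0.169;C=np.array([.4965,-.0790,0])
RC=R.from_euler('z',YAW)
def w(p):return C+RC.apply(np.array(p,float))          # case -> world
def case(p):return RC.inv().apply(np.array(p)-C)
def tool(yaw,tilt=0):  # down tool with case-frame yaw; tilt about case y (knob) 
    return RC*R.from_euler('y',tilt)*R.from_euler('z',yaw)*R.from_euler('x',np.pi)
def rel(p0,r0,grip,r1,off=.0188):
    tcp=np.array(grip)+r1.apply([0,0,off])
    return np.r_[r0.inv().apply(tcp-p0)*100,(r0.inv()*r1).as_rotvec()]
E
python3 - <<'E'
from h import *
a=cv2.imread("pics/scene0.png")[120:260,220:400];b=cv2.imread("pics/side0.png")[150:290,255:445]
cv2.imwrite("pics/crop0.png",np.hstack([cv2.resize(a,(380,296)),cv2.resize(b,(400,296))]))
p,r=pose()
H=w([.09,0,.072]);k=w([-.06,0,.113]);print(H,k)
print(rel(p,r,k+[0,0,.10],tool(0)),rel(p,r,k,tool(0)))
E
```

```text
[ 0.5852 -0.0941  0.072 ] [ 0.4374 -0.0689  0.113 ]
[42.9394 56.6464  3.2419  0.0015  0.     -0.2339] [42.9377 56.6317 13.2419  0.0015  0.     -0.2339]
```

View pics/crop0.png

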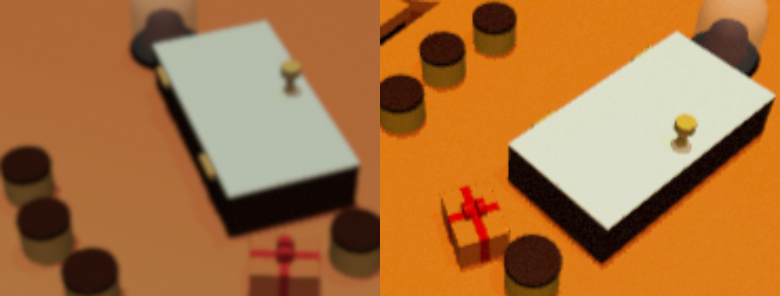

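The crop confirms it: a brass disc on a stem on the lid's front half, with the brass hinges on the far edge. I'm moving to hover above it.

```bash
python3 -m creep '[[[8.7,3,4,0,0,0,0],[8.7,6,8,0,0,0,-0.02],[8.7,9,12,0,0,0,-0.04],[8.7,12,16,0,0,0,-0.06],[8.7,15,20,0,0,0,-0.08],[8.7,18,24,0,0,0,-0.1],[8.7,21,28,0,0,0,-0.12],[8.7,24,32,0,0,0,-0.14],[8.7,27,36,0,0,0,-0.16],[8.7,30,40,0,0,0,-0.18],[8.7,33,44,0,0,0,-0.2],[8.7,36,48,0,0,0,-0.21],[8.7,39,52,1,0,0,-0.23],[8.7,42,55,2,0,0,-0.234],[8.7,42.9,56.6,3.2,0,0,-0.234],[8.7,42.9,56.6,3.2,0,0,-0.234],[8.7,42.9,56.6,3.2,0,0,-0.234]]]' 10
python3 - <<'E'
from h import *
p,r=pose();c=cam("wrist");f=grab_frame("wrist");cv2.imwrite("pics/w1.png",f)
print(p,r.as_euler('xyz'),proj("wrist",w([-.06,0,.121]),c),get_state()['q'])
np.save("c1.npy",np.r_[c[:3],c[3].ravel()])
E
```

```text
t: 2.22
eef_pos: [0.4374, -0.0676, 0.1948]
ee_rot: [-3.142, -0.0, -0.169]
force: [-0.1, -0.5, 0.5]
width: 0.0874
gripper_force: 0.0
[ 0.4374 -0.0676  0.1948] [-3.1416 -0.0001 -0.169 ] [317.858  210.9642] [ 0.2954 -0.0088 -0.5214  0.0001 -1.0576  1.1071]
```

View pics/w1.png

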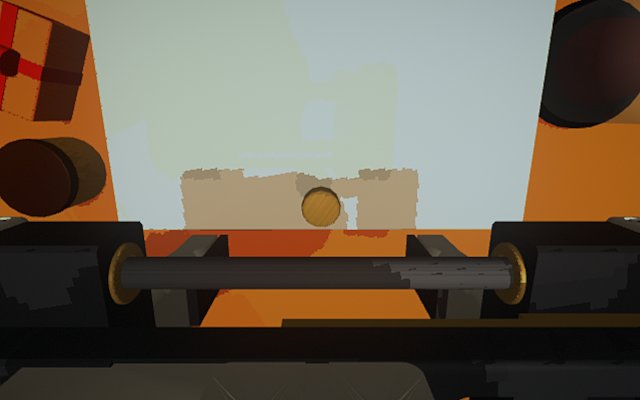

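The wrist view shows the knob disc at (321,207), the lid's front edge at row 229 and its side edges at about columns 118 and 525. The gift is at (40,60), the tin at (50,177) and the dome base at (590,60).

Run:
```python
from h import *
a=np.load("c1.npy");c=(a[0],a[1],a[2],a[3:].reshape(4,4))
f=cv2.imread("pics/w1.png");hsv=cv2.cvtColor(f,cv2.COLOR_BGR2HSV)
m=((hsv[...,1]>110)).astype(np.uint8);m[:180]=0;m[229:]=0;m[:,:295]=0;m[:,345:]=0
cc=max(cv2.findContours(m,0,1)[0],key=cv2.contourArea);(u,v),rad=cv2.minEnclosingCircle(cc);print(u,v,rad)
k=plane(0,(u,v),.121,c);print('knob',k,case(k))
for q in [(90,0),(118,228),(525,230),(555,0)]:
    P=plane(0,q,.078,c);print(q,P,case(P))
p,r=pose();print(rel(p,r,[k[0],k[1],.113],tool(0)))
```

```text
320.6280517578125 206.51620483398438 20.0260009765625
knob [ 0.4402 -0.0714  0.121 ] [-0.0568 -0.0019  0.121 ]
(90, 0) [0.6084 0.0681 0.078 ] [0.0855 0.1638 0.078 ]
(118, 228) [0.4391 0.1017 0.078 ] [-0.087   0.1684  0.078 ]
(525, 230) [ 0.3794 -0.2365  0.078 ] [-0.0889 -0.175   0.078 ]
(555, 0) [ 0.5519 -0.2615  0.078 ] [ 0.0853 -0.1705  0.078 ]
[ 0.3243  0.3507 10.0791 -0.0002 -0.0006  0.0008]
```

```bash
sed -i 's/^RC=.*/&\nC=C+RC.apply([.0025,-.0025,0])/' h.py
python3 -m creep '[[[8.7,0.3,0.3,2,0,0,0],[8.7,0.3,0.3,4,0,0,0],[8.7,0.3,0.3,6,0,0,0],[8.7,0.3,0.3,8,0,0,0],[8.7,0.3,0.3,9.5,0,0,0],[8.7,0.3,0.3,10.1,0,0,0],[8.7,0.3,0.3,10.1,0,0,0],[2,0.3,0.3,10.1,0,0,0],[2,0.3,0.3,10.1,0,0,0],[2,0.3,0.3,10.1,0,0,0],[2,0.3,0.3,10.1,0,0,0],[2,0.3,0.3,10.1,0,0,0],[2,0.3,0.3,10.1,0,0,0]]]' 10
python3 - <<'E'
from h import *
p,r=pose();g=p-r.apply([0,0,.0188]);print(g,case(g))
# follow arc from actual grip; r0 tool = case yaw
H=np.array([.09,0,.072]);v=np.array([-.150,0,.041])
for th in np.arange(.1,2.0,.1):
    d=R.from_euler('y',th).apply(v)-v
    tilt=.36*max(0,(th-.4))/1.55
    print('%.1f'%th,np.round(rel(p,r,g+RC.apply(d),tool(0,tilt)),2), np.round(tilt,3))
E
```

```text
t: 3.9
eef_pos: [0.4398, -0.0714, 0.0935]
ee_rot: [3.142, 0.0, -0.169]
force: [-0.4, 0.4, 0.3]
width: 0.0329
gripper_force: 0.0
[ 0.4398 -0.0714  0.1123] [-0.0596  0.0005  0.1123]
0.1 [ 0.48  0.   -1.48  0.    0.    0.  ] 0.0
0.2 [ 1.11  0.   -2.9   0.    0.    0.  ] 0.0
0.3 [ 1.88  0.   -4.25  0.    0.    0.  ] 0.0
0.4 [ 2.78  0.   -5.52  0.    0.    0.  ] 0.0
0.5 [ 3.76  0.   -6.69  0.   -0.02  0.  ] 0.023
0.6 [ 4.85  0.   -7.76  0.   -0.05  0.  ] 0.046
0.7 [ 6.04  0.   -8.7   0.   -0.07  0.  ] 0.07
0.8 [ 7.32  0.   -9.53  0.   -0.09  0.  ] 0.093
0.9 [  8.67   0.   -10.21   0.    -0.12   0.  ] 0.116
1.0 [ 10.08   0.   -10.76   0.    -0.14   0.  ] 0.139
1.1 [ 11.55   0.   -11.15   0.    -0.16   0.  ] 0.163
1.2 [ 13.04   0.   -11.4    0.    -0.19   0.  ] 0.186
1.3 [ 14.55   0.   -11.49   0.    -0.21   0.  ] 0.209
1.4 [ 16.06   0.   -11.43   0.    -0.23   0.  ] 0.232
1.5 [ 17.55   0.   -11.21   0.    -0.26   0.  ] 0.255
1.6 [ 19.02   0.   -10.85   0.    -0.28   0.  ] 0.279
1.7 [ 20.44   0.   -10.33   0.    -0.3    0.  ] 0.302
1.8 [21.8   0.   -9.68  0.   -0.33  0.  ] 0.325
1.9 [23.09  0.   -8.88  0.   -0.35  0.  ] 0.348
```

```bash
python3 -m creep '[[[2,0,0,0,0,0,0],[2,0,0,0,0,0,0],[2,0,0,0,0,0,0],[2,0.48,0,-1.48,0,0,0],[2,1.11,0,-2.9,0,0,0],[2,1.88,0,-4.25,0,0,0],[2,2.78,0,-5.52,0,0,0],[2,2.78,0,-5.52,0,0,0]]]' 12
```

```text
t: 4.9
eef_pos: [0.4678, -0.0756, 0.1493]
ee_rot: [-3.141, -0.001, -0.169]
force: [-1.6, 6.6, -0.9]
width: 0.0272
gripper_force: 12.0
```

```bash
python3 -m creep '[[[2,0.98,0,-1.17,0,-0.02,0],[2,2.07,0,-2.24,0,-0.05,0],[2,3.26,0,-3.18,0,-0.07,0],[2,4.54,0,-4.01,0,-0.09,0],[2,5.89,0,-4.69,0,-0.12,0],[2,7.3,0,-5.24,0,-0.14,0],[2,8.77,0,-5.63,0,-0.16,0],[2,10.26,0,-5.88,0,-0.19,0],[2,11.77,0,-5.97,0,-0.21,0],[2,13.28,0,-5.91,0,-0.23,0],[2,14.77,0,-5.69,0,-0.26,0],[2,16.24,0,-5.33,0,-0.28,0],[2,17.66,0,-4.81,0,-0.3,0],[2,19.02,0,-4.16,0,-0.33,0],[2,20.31,0,-3.36,0,-0.35,0],[2,20.31,0,-3.36,0,-0.35,0],[2,20.31,0,-3.36,0,-0.35,0]]]'
python3 - <<'E'
from h import *
p,r=pose();g=p-r.apply([0,0,.0188]);print(g,case(g))
H=np.array([.09,0,.072]);d=case(g)-H;print('lid',np.pi-np.arctan2(d[2],d[0])-np.arctan2(.041,.15),np.hypot(d[0],d[2]))
cv2.imwrite("pics/side1.png",grab_frame("side"))
E
```

```text
t: 7.02
eef_pos: [0.668, -0.1093, 0.1812]
ee_rot: [-3.141, 0.35, -0.168]
force: [2.1, 3.8, 0.3]
width: 0.0272
gripper_force: 12.0
[ 0.6743 -0.1104  0.1988] [0.1781 0.0014 0.1988]
lid 1.910928287986614 0.15442455182987366
```

View pics/side1.png

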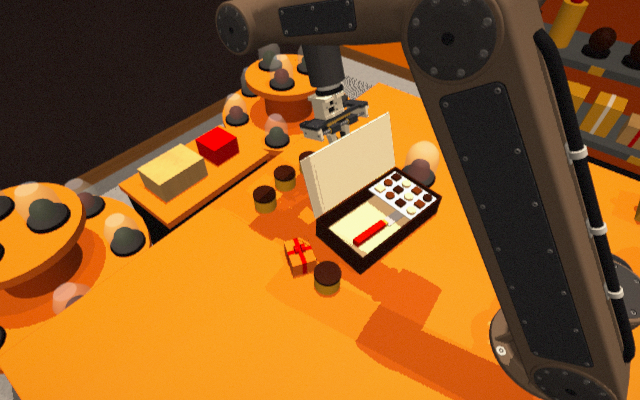

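The lid is up at about 1.91 rad, and the knife's red handle shows at (370,233) in the opening. I'll release and draw the fingers back along the tool axis, and the lid falls on to its stop.

```bash
python3 -m creep '[[[6,0,0,0,0,0,0],[6,0,0,0,0,0,0],[6,1,0,0,0,0,0],[6,1.5,0,0,0,0,0],[6,1.5,0,0,0,0,0],[6,1.5,0,-2,0,0,0],[6,1.5,0,-4,0,0,0],[6,1.5,0,-6,0,0,0],[6,1.5,0,-8,0,0,0],[6,1.5,0,-10,0,0,0],[6,1.5,0,-12,0,0,0],[6,1.5,0,-14,0,0,0],[6,1.5,0,-14,0,0,0]]]'
python3 - <<'E'
from h import *
p,r=pose();print(p,r.as_euler('xyz'))
for n in("scene","side"):cv2.imwrite(f"pics/{n}2.png",grab_frame(n))
# hover target: clear view of the opening with wrist cam, tool yaw pi/2 to case (tool y = -case x)
print(rel(p,r,w([-.03,.05,.26]),tool(-np.pi/2)),w([-.03,.05,.26]))
E
```

```text
t: 8.7
eef_pos: [0.7293, -0.1209, 0.3098]
ee_rot: [-3.141, 0.348, -0.169]
force: [-0.0, -0.4, -0.9]
width: 0.0596
gripper_force: 0.0
[ 0.7293 -0.1209  0.3098] [-3.1415  0.3476 -0.169 ]
[-22.4831  -4.9629  15.4457   0.2726   0.2728   1.5535] [ 0.4774 -0.0276  0.26  ]
```

View pics/side2.png

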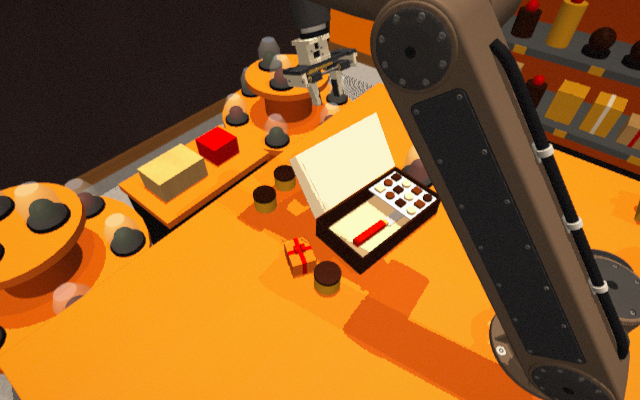

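The lid lies back on its stop, and the knife handle runs from (356,243) to (388,224) with its end towards the gift. Next I go back over the case, turned 90°.

```bash
python3 -m creep '[[[6,-1.6,-0.4,1.1,0.02,0.02,0.11],[6,-3.2,-0.7,2.2,0.04,0.04,0.22],[6,-4.8,-1.1,3.3,0.06,0.06,0.33],[6,-6.4,-1.4,4.4,0.08,0.08,0.44],[6,-8,-1.8,5.5,0.1,0.1,0.55],[6,-9.6,-2.1,6.6,0.12,0.12,0.67],[6,-11.2,-2.5,7.7,0.14,0.14,0.78],[6,-12.8,-2.8,8.8,0.16,0.16,0.89],[6,-14.4,-3.2,9.9,0.18,0.18,1.0],[6,-16,-3.5,11,0.2,0.2,1.11],[6,-17.6,-3.9,12.1,0.22,0.22,1.22],[6,-19.2,-4.2,13.2,0.24,0.24,1.33],[6,-20.9,-4.6,14.3,0.256,0.256,1.44],[6,-22.5,-5,15.4,0.273,0.273,1.553],[6,-22.5,-5,15.4,0.273,0.273,1.553],[6,-22.5,-5,15.4,0.273,0.273,1.553]]]'
python3 - <<'E'
from h import *
p,r=pose();c=cam("wrist");f=grab_frame("wrist");cv2.imwrite("pics/w3.png",f)
print(p,r.as_euler('xyz'))
np.save("c3.npy",np.r_[c[:3],c[3].ravel()])
E
```

```text
t: 10.8
eef_pos: [0.4765, -0.027, 0.2411]
ee_rot: [3.139, 0.0, -1.737]
force: [-0.0, 0.2, -0.5]
width: 0.0601
gripper_force: 0.0
[ 0.4765 -0.027   0.2411] [ 3.1395  0.0003 -1.7373]
```

View pics/w3.png

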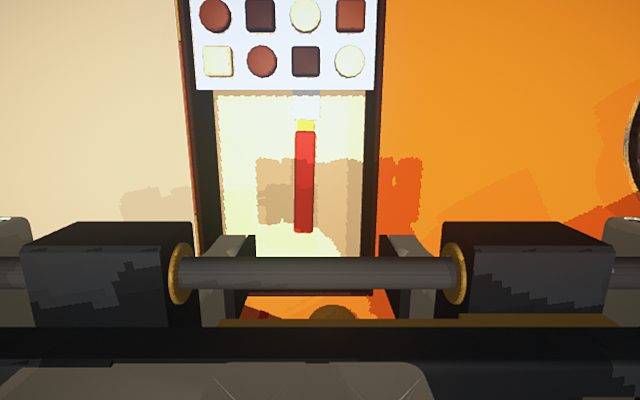

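The wrist view shows the red handle from (305,131) to (304,233), the brass neck at (305,125), the deck edge at row 91, and the case's front rim at about column 378.

Run:
```python
from h import *
a=np.load("c3.npy");c=(a[0],a[1],a[2],a[3:].reshape(4,4))
f=cv2.imread("pics/w3.png").astype(int)
m=((f[...,2]>150)&(f[...,1]<90)&(f[...,0]<90)).astype(np.uint8);m[:120]=0;m[245:]=0;m[:,:285]=0;m[:,325:]=0
cc=max(cv2.findContours(m,0,1)[0],key=cv2.contourArea);print(cv2.boundingRect(cc),cv2.minAreaRect(cc))
for q in [(305,131),(305,120)]+[(304,233)]:
    for z in (.028,.017):print(q,z,case(plane(0,q,z,c)))
P=np.array([case(plane(0,q[0],.026,c))[:2]*1000 for q in cc],np.float32);print(cv2.minAreaRect(P))
print('deck edge',case(plane(0,(300,91),.057,c)),'rim front in',case(plane(0,(367,190),.072,c)),case(plane(0,(380,190),.072,c)))
f2=cv2.imread("pics/side2.png").astype(int)
m=((f2[...,2]>150)&(f2[...,1]<60)&(f2[...,0]<60)).astype(np.uint8);m[:,:345]=0;m[:,400:]=0;m[:210]=0;m[255:]=0
cc=max(cv2.findContours(m,0,1)[0],key=cv2.contourArea)
P=np.array([case(plane("side",q[0],.022))[:2]*1000 for q in cc],np.float32);print('side',cv2.minAreaRect(P))
```

```text
(294, 131, 21, 102) ((304.07586669921875, 181.5357666015625), (19.359243392944336, 101.08747100830078), 0.795723557472229)
(305, 131) 0.028 [-0.0191  0.0008  0.028 ]
(305, 131) 0.017 [-0.0187  0.0013  0.017 ]
(305, 120) 0.028 [-0.0192 -0.0106  0.028 ]
(305, 120) 0.017 [-0.0188 -0.0104  0.017 ]
(304, 233) 0.028 [-0.0172  0.115   0.028 ]
(304, 233) 0.017 [-0.0168  0.1189  0.017 ]
((-17.448909759521484, 57.751434326171875), (113.8590316772461, 21.120166778564453), 88.40653991699219)
deck edge [-0.0155 -0.0378  0.057 ] rim front in [-0.0806  0.055   0.072 ] [-0.0933  0.055   0.072 ]
side ((-19.12894058227539, 59.40843963623047), (112.5987548828125, 20.052186965942383), 88.45683288574219)
```

Knife handle in the case frame: x≈−18 mm, y 0.5 to 115.5, turned about −0.026 rad. That puts the tip at y≈−154. Working out the moves:

```bash
cat > plan.py <<'E'
from h import *
YK=-.026
def tcp(tipy,tipz,phi):
    d=R.from_euler('z',YK)*R.from_euler('x',phi)
    x0=-.018-(.0505+.1545-.205)*0; s=R.from_euler('z',YK).apply([0,.205,0])
    tip=np.array([-.018,.0505,0])-s+R.from_euler('z',YK).apply([0,tipy+.1545,tipz])
    return w(tip+d.apply([0,.205,.005])), RC*d*R.from_euler('z',-np.pi/2)*R.from_euler('x',np.pi)
E
python3 - <<'E'
from plan import *
p,r=pose();t,r1=tcp(-.1545,.006,0);print(t,case(t));print('app',rel(p,r,t,r1,0))
p,r=t,r1
for a in [(-.1535,.008,.04),(-.1475,.009,.09),(-.1405,.009,.14),(-.1335,.009,.19),(-.127,.009,.25),(-.12,.009,.314),(-.095,.0171,.314),(-.07,.0252,.314),(-.045,.0333,.314),(-.02,.0415,.314),(-.01,.10,.314),(-.01,.15,.314)]:
    t,r1=tcp(*a);print(a,np.round(rel(p,r,t,r1,0),2))
E
```

```text
[ 0.4893 -0.0291  0.011 ] [-0.018   0.0505  0.011 ]
app [-0.0045 -1.3181 23.0073  0.0022  0.0001  0.0279]
(-0.1535, 0.008, 0.04) [-0.06  0.   -1.02  0.   -0.04 -0.  ]
(-0.1475, 0.009, 0.09) [-0.57  0.   -2.14  0.   -0.09 -0.  ]
(-0.1405, 0.009, 0.14) [-1.13 -0.   -3.16  0.   -0.14 -0.  ]
(-0.1335, 0.009, 0.19) [-1.64 -0.   -4.16  0.   -0.19 -0.  ]
(-0.127, 0.009, 0.25) [-1.99  0.   -5.36  0.   -0.25  0.  ]
(-0.12, 0.009, 0.314) [-2.29 -0.   -6.61  0.   -0.31  0.  ]
(-0.095, 0.0171, 0.314) [-4.79  0.   -7.42  0.   -0.31  0.  ]
(-0.07, 0.0252, 0.314) [-7.29 -0.   -8.23  0.   -0.31  0.  ]
(-0.045, 0.0333, 0.314) [-9.79 -0.   -9.04  0.   -0.31  0.  ]
(-0.02, 0.0415, 0.314) [-12.29   0.    -9.86   0.    -0.31   0.  ]
(-0.01, 0.1, 0.314) [-13.29   0.   -15.71   0.    -0.31   0.  ]
(-0.01, 0.15, 0.314) [-13.29   0.   -20.71   0.    -0.31   0.  ]
```

```bash
python3 -m creep '[[[6,0,-1.3,2,0,0,0.028],[6,0,-1.3,5,0,0,0.028],[6,0,-1.3,8,0,0,0.028],[6,0,-1.3,11,0,0,0.028],[6,0,-1.3,14,0,0,0.028],[6,0,-1.3,16.5,0,0,0.028],[6,0,-1.3,18.5,0,0,0.028],[6,0,-1.3,20.2,0,0,0.028],[6,0,-1.3,21.4,0,0,0.028],[6,0,-1.3,22.3,0,0,0.028],[6,0,-1.3,22.8,0,0,0.028],[6,0,-1.3,23,0,0,0.028],[6,0,-1.3,23,0,0,0.028]]]'
python3 - <<'E'
from h import *
p,r=pose();print(case(p),get_state()['force']);f=grab_frame("wrist");cv2.imwrite("pics/w4.png",f)
E
```

```text
t: 12.48
eef_pos: [0.4892, -0.0289, 0.0114]
ee_rot: [3.14, 0.0, -1.767]
force: [-0.6, -0.3, -0.5]
width: 0.0601
gripper_force: 0.0
[-0.0181  0.0506  0.0114] [-0.621  -0.3152 -0.5312]
```

View pics/w4.png

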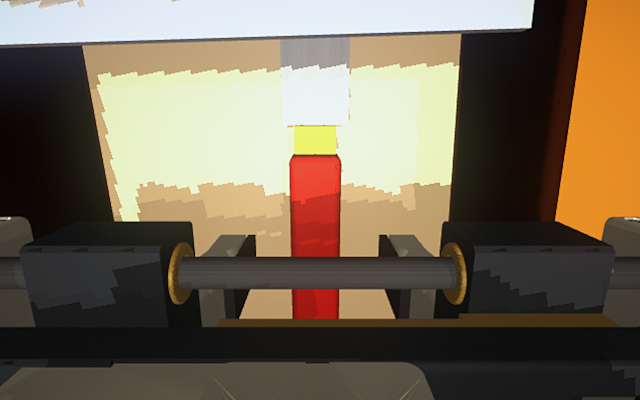

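The handle (column 316) is centred between the fingers and there is no contact force. I'll close at 40 N.

```bash
python3 -m creep '[[[1,0,0,0,0,0,0],[1,0,0,0,0,0,0],[1,0,0,0,0,0,0],[1,0,0,0,0,0,0],[1,0,0,0,0,0,0],[1,0,0,0,0,0,0],[1,0,0,0,0,0,0],[1,0,0,0,0,0,0]]]' 40
```

```text
t: 13.52
eef_pos: [0.4891, -0.029, 0.0112]
ee_rot: [3.14, 0.0, -1.767]
force: [-0.3, -0.2, 1.2]
width: 0.0219
gripper_force: 40.0
```

Gripped at 21.9 mm. Now the tilt.

```bash
python3 -m creep '[[[1,-0.03,0,-0.5,0,-0.02,0],[1,-0.06,0,-1,0,-0.04,0],[1,-0.3,0,-1.6,0,-0.065,0],[1,-0.57,0,-2.14,0,-0.09,0],[1,-0.85,0,-2.65,0,-0.115,0],[1,-1.13,0,-3.16,0,-0.14,0],[1,-1.4,0,-3.66,0,-0.165,0],[1,-1.64,0,-4.16,0,-0.19,0],[1,-1.8,0,-4.76,0,-0.22,0],[1,-1.99,0,-5.36,0,-0.25,0],[1,-2.14,0,-6,0,-0.28,0],[1,-2.29,0,-6.61,0,-0.314,0],[1,-2.29,0,-6.61,0,-0.314,0],[1,-2.29,0,-6.61,0,-0.314,0]]]'
python3 - <<'E'
from h import *
f=grab_frame("side");cv2.imwrite("pics/side5.png",cv2.resize(f[90:290,250:550],(750,500)))
E
```

```text
t: 15.28
eef_pos: [0.4935, -0.0068, 0.0772]
ee_rot: [3.139, 0.314, -1.768]
force: [-0.4, -0.0, -1.1]
width: 0.0217
gripper_force: 40.0
```

View pics/side5.png

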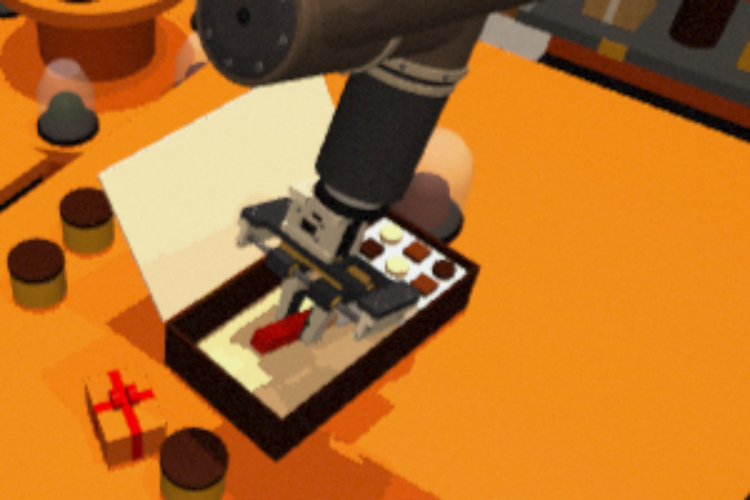

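The knife is tilted, its handle end raised at crop (265,340) and the blade still under the deck, with the gripper clear of the lid. Now I slide along the knife's axis (tool −x).

```bash
python3 -m creep '[[[1,-1,0,0,0,0,0],[1,-2,0,0,0,0,0],[1,-3.2,0,0,0,0,0],[1,-4.4,0,0,0,0,0],[1,-5.6,0,0,0,0,0],[1,-6.8,0,0,0,0,0],[1,-8,0,0,0,0,0],[1,-9.2,0,0,0,0,0],[1,-10.3,0,0,0,0,0],[1,-11,0,0,0,0,0],[1,-11,0,0,0,0,0],[1,-11,0,0,0,0,0]]]'
python3 - <<'E'
from h import *
p,r=pose();print(case(p));print('up20',r.inv().apply([0,0,20]))
k=r*R.from_euler('x',np.pi);print('tip/end',case(p+r.apply([.205,0,.005])),case(p+r.apply([-.065,0,-.006])))
for n in("scene","side"):
  f=grab_frame(n);cv2.imwrite(f"pics/{n}6.png",f)
  print(n,[proj(n,p+r.apply(v)) for v in([.205,0,.003],[-.065,0,-.006])])
a=cv2.imread("pics/scene6.png")[100:260,240:440];b=cv2.imread("pics/side6.png")[130:290,260:460]
cv2.imwrite("pics/crop6.png",np.hstack([cv2.resize(x,(400,320)) for x in(a,b)]))
E
```

```text
t: 16.82
eef_pos: [0.5139, 0.0959, 0.1111]
ee_rot: [3.139, 0.314, -1.768]
force: [0.1, -0.1, -1.0]
width: 0.0216
gripper_force: 40.0
[-0.0147  0.1778  0.1111]
up20 [ -6.1749   0.0468 -19.0228]
tip/end [-0.0202 -0.0155  0.0431] [-0.013   0.2378  0.1369]
scene [array([341.2923, 170.6057]), array([374.6228, 203.9253])]
side [array([388.3601, 213.2268]), array([322.6326, 237.7916])]
```

View pics/crop6.png

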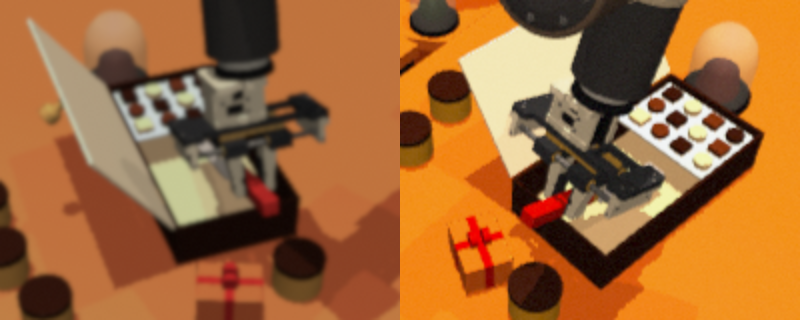

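The handle ends match the prediction in both views (scene crop (269,208), side crop (525,215)), so the knife hasn't slipped and the tip is past the deck edge. I'll lift it straight up 14 cm.

```bash
python3 -m creep '[[[1,-0.3,0,-0.95,0,0,0],[1,-0.72,0,-2.2,0,0,0],[1,-1.23,0,-3.8,0,0,0],[1,-1.85,0,-5.7,0,0,0],[1,-2.47,0,-7.6,0,0,0],[1,-3.09,0,-9.5,0,0,0],[1,-3.7,0,-11.4,0,0,0],[1,-4.1,0,-12.7,0,0,0],[1,-4.3,0,-13.3,0,0,0],[1,-4.3,0,-13.3,0,0,0],[1,-4.3,0,-13.3,0,0,0],[1,-4.3,0,-13.3,0,0,0],[1,-4.3,0,-13.3,0,0,0],[1,-4.3,0,-13.3,0,0,0]]]'
python3 - <<'E'
from h import *
p,r=pose();P=[p+r.apply(v) for v in([.205,0,.003],[-.065,0,-.006])];print('tip/end',P)
for n in("scene","side"):
  f=grab_frame(n);cv2.imwrite(f"pics/{n}7.png",f);print(n,[proj(n,q) for q in P])
# lid angle from expected top corners at stop
e=R.from_euler('y',2.2).apply([-.18,0,0])
print([[proj(n,w(np.array([.09,y,.072])+e)) for y in(-.17,.17)] for n in("scene","side")])
a=cv2.imread("pics/scene7.png")[60:260,200:450];b=cv2.imread("pics/side7.png")[90:290,240:490]
cv2.imwrite("pics/crop7.png",np.hstack([cv2.resize(x,(400,320)) for x in(a,b)]))
E
```

```text
t: 18.68
eef_pos: [0.5143, 0.0958, 0.2508]
ee_rot: [3.139, 0.314, -1.768]
force: [0.2, 0.0, -1.8]
width: 0.0215
gripper_force: 40.0
tip/end [array([ 0.4763, -0.0945,  0.1847]), array([0.5261, 0.1546, 0.2766])]
scene [array([341.9757, 132.1382]), array([378.3306, 159.9414])]
side [array([396.1344, 177.8999]), array([323.8619, 197.6412])]
[[array([253.3587, 108.295 ]), array([284.7754, 180.9863])], [array([376.2078, 111.1128]), array([289.1318, 158.1779])]]
```

View pics/crop7.png

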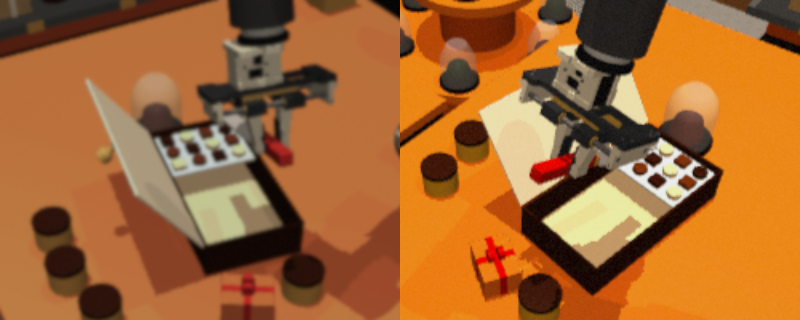

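The knife is up and clear, with both ends above 0.18 m. The lid corners match the 2.2 rad prediction (scene crop (85,77), side crop (478,109)), and the gift, tin and dome are where they were.

```bash
python3 -c "
from station import *
s=get_state();print(abs(s['qd']).max(),s['gripper_force']);print(job_done())"
```

```text
0.0021903695922437217 39.98128652572632
the job is handed in; nothing more can be done
None
```

I handed the job in after about 19 s of robot time: the lid is open on its stop, the knife was drawn out handle first and is held still about 18 cm up, and the dome, gift box and tin look undisturbed; no verdict came back from the judge.

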